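# Open the dosing unit's filler with the drip tray in place

## Task

Seat the loose drip tray flat and square in its recess on the dishwasher's dosing unit and let go of it. Then unscrew the black filler cap: nobody knows whether its thread is left- or right-handed, so try it both ways, turn it the way it gives, and lift it off. Finish while still holding the cap in the gripper, upright, still and well clear above the unit (a good hand's breadth, 80 mm or so), ready for the refill, with the tray still seated and the bowl, beaker and bottle left alone.

Things in the scene. Friction and masses are not known exactly. Their poses are not given: they have to be found in the camera images.
- recess (a point): Centre of the (dark-lined) floor of the T-shaped recess in the fixed grey dosing unit (low box 130 x 270 mm, 50 high). Axes are the unit's: z up, y along its length towards the filler neck, x across, away from the robot. Recess 12 mm deep (floor 38 mm above the bench), 64 in x by 88 in y, plus a notch 28 wide that runs 14 mm further out from the middle of its -x side.
- neck (a point): Point on the unit's flat top (50 mm above the bench) on the axis of the upright filler neck, under the cap; 110 mm along the unit's y from the recess centre. Axes as recess. The neck is 23 mm tall and stays when the cap comes off. A low steel cover (52 mm across, 12 high) is fixed 65 mm further along y.
- tray_fin (a point): Grasp centre of the loose white plastic drip tray (200 g, lying flat at first): middle of its upright lifting fin, 46 mm long (tray's x), 10 thick (y), top 44 mm above the tray's underside; this point is 34 mm above the underside, over the plate's centre. Seated, it stands 34 mm above recess with both x axes the same way and the plate flush with the unit's top.
- tray_tongue (a point): Tip of the drip tray's tongue, 44 mm to -x of the plate's centre, 8 mm above its underside. The plate is 60 mm (x) by 84 mm (y), 12 thick; the tongue, 24 wide, sticks out 14 mm from the middle of the -x side and goes in the recess's notch. 2 mm play all round; the lowest 4 mm of the tray is 2 mm smaller all round, as a lead-in.
- cap_wing (a point): Grasp centre of the wing on the black filler cap (80 g): wing 50 mm long (cap's x), 12 thick (y), 39 tall, on a round skirt 60 mm across, 32 tall; this point is 55 mm above the cap's underside, the wing's top 71 mm. At first the cap is closed: underside on the unit's top, centred on neck, its x along the unit's x within 2 degrees.
- cap_foot (a point): Centre of the cap's underside. Coarse quick thread, its hand unknown, unseen and different from run to run: the wrong way it stops after about 5 degrees (10 if forced); the right way it turns easily without climbing, lifts straight off at 45 to 65 degrees from closed and meets an end stop near 72. Elsewhere it is locked and cannot be pulled off. Clear of the neck once 25 mm up.
- bowl_mid (a point): Bystander: white bowl, 130 mm across, 50 mm high; the point is its centre half-way up. Leave alone.
- beaker_mid (a point): Bystander: steel beaker, 72 mm across, 85 mm high; its centre half-way up. Leave alone.
- bottle_mid (a point): Bystander: plain white bottle, 68 mm across, 170 mm high; its centre half-way up. Leave alone.
There are look-alikes about, which are no part of the job. What is shaped like the part that bears tray_fin but blue or turquoise is not meant.

How it is judged:
By the outcome, as a careful person would: the job done as asked, in the order asked, and still so for the second after the job is handed in, while the arm keeps its last pose, push and grip.
It also fails if it takes over 61 s, if anything falls off the work surface, if the arm or the gripper's body presses on something with over 40 N, if the wrist force passes 120 N, or if a joint passes its speed limit or range.

## Robot

A 6-joint arm with a two-finger parallel gripper is mounted at the origin on the work surface. World frame = base frame: x ahead of the robot, y to its left, z up, the work surface at z = 0. Lengths are in m, angles in rad, forces in N, time in s.
With the tool pointing down it reaches from about 0.375 to 0.975 m from the base axis. Payload 3.8 kg.
Tool frame: the origin (TCP) lies midway between the tips of the shut fingers; the grasp point (between the pads) lies 19 mm behind it; x points along the fingers, y is the direction in which the jaws open and shut, and the axes are right-handed (so a half turn about x gives the same grasp; the last joint's range is limited). The gripper opens to 88 mm and grips with 3 to 60 N. Pads are 18 mm wide; open, the fingers measure 123 mm over their backs; the gripper's body (75 mm by 187 mm) begins 45 mm behind the grasp point.
Start: joints at [1.117, 0.264, 1.604, -0, 1.274, -0.037], TCP at [0.273, 0.617, 0.213] pointing down, gripper open.
Joint ranges: [-2.63, 2.63], [-0.94, 2.18], [0.31, 2.57], [-1.31, 4.45], [0, 2.66], [-2.55, 2.55]. Speed limits (rad/s): [2.57, 2.57, 3.14, 3.14, 3.14, 3.14].

## Interface

Orientations are given as a rotation vector (axis times angle).
In Python, from cell import manip, inverse_kinematics, cams, order gives the robot as it stands. Calls block until the motion is done:
- manip.move_pose(position, orientation): joint-space move of the TCP to a pose.
- manip.move_linear(position, rate=0.15, rot=None): straight line of the TCP; rot=None keeps the orientation; rate is the mean speed in m/s.
- manip.set_joints(angles): joint-space move.
- manip.set_gripper(opening, force=None): finger opening in m; force is the grip in N (None keeps the last); returns when the fingers have stopped.
- manip.dwell(seconds).
- inverse_kinematics(position, orientation): joint angles nearest the present ones, or None.
- manip.state(): the state.
- cams.capture(name): name is "side" or "top"; returns a dict with "image" (420x560x3 uint8, blue, green, red), "z_map" (420x560 float32, m along the optical axis (not along the pixel's ray), 0 where there is no reading), "intrinsics" (3x3 intrinsics, pixels), "position" and "orientation" of the camera in the world. Camera axes: x right, y down, z forward; pixel columns grow to the right and rows downward; lengths in m; the calibration is good to about 2 mm. A picture is of the moment at which its call begins.
A pose or a line that the arm cannot do raises manip.IKError and nothing moves.
- order.close_job(): hands the job in, once; it reports no verdict.
The state is a dict: "clock": time; "joint_pos": joint angles; "joint_velocities": joint speeds; "tau": joint torques, N m; "tool_pos": TCP position; "tcp_rot": TCP orientation; "contact_force": force on the tool from outside, world axes, zero at the start; "moment": the same for the moment, N m; "gripper_width": finger opening in m.
Only numpy, scipy, OpenCV 4.12 (cv2) and the standard library are available. Lean on these libraries where they do the work, as an engineer would, in place of code of your own. Each camera call takes 0.05 s, during which the arm holds its last target.

## Working session

There is one attempt and no reset: what is moved stays moved. The work goes in short steps, each a Python script; the robot and the scene stay as the last script left them, time stands still between calls to the robot, and variables do not carry over. Pictures are saved under pics/ and viewed, and the job is handed in when it is done.

```bash
ls; mkdir -p pics; cat > h.py <<'E'
import numpy as np, cv2
from cell import manip, inverse_kinematics, cams, order
from scipy.spatial.transform import Rotation as R
def cam(n):
    return cams.capture(n)
def pose(c):
    o=np.array(c["orientation"],float)
    M=R.from_rotvec(o).as_matrix() if o.shape==(3,) else (o if o.shape==(3,3) else R.from_quat(o).as_matrix())
    return M,np.array(c["position"],float)
def cloud(c):
    K=c["intrinsics"];z=c["z_map"];v,u=np.mgrid[:z.shape[0],:z.shape[1]]
    P=np.stack([(u-K[0,2])/K[0,0]*z,(v-K[1,2])/K[1,1]*z,z],-1)
    M,p=pose(c);W=P@M.T+p;W[z<=0]=np.nan;return W
def ray(c,u,v,zw):
    K=c["intrinsics"];M,p=pose(c);d=M@np.array([(u-K[0,2])/K[0,0],(v-K[1,2])/K[1,1],1]);return p+d*(zw-p[2])/d[2]
E
python3 - <<'E'
from h import *
for n in("side","top"):
    c=cam(n);print(n,c["position"],c["orientation"],c["intrinsics"])
    cv2.imwrite(f"pics/{n}0.png",c["image"]);np.save(n+"0.npy",c,allow_pickle=True)
print(manip.state())
E
```

```text
pics
side [ 0.52994964 -0.61819056  0.92749143] [-2.46496635  0.00417518 -0.01490364] [[401.87075539   0.         276.79130205]
 [  0.         401.87075539 208.01458638]
 [  0.           0.           1.        ]]
top [0.46452899 0.07064189 1.55956116] [-2.18302273  2.20852524 -0.06131211] [[479.66464269   0.         278.36717395]
 [  0.         479.66464269 211.02066317]
 [  0.           0.           1.        ]]
{'clock': 0.1, 'joint_pos': array([ 1.11710104e+00,  2.64682212e-01,  1.60521171e+00,  1.70026709e-05,
        1.27369383e+00, -3.69228810e-02]), 'joint_velocities': array([ 6.09017957e-05, -5.19395916e-04, -2.09158590e-03,  1.06519323e-04,
       -4.11938452e-04, -7.73458385e-04]), 'tau': array([ 4.97081674e-04, -5.03619540e+01, -3.58069968e+01,  7.30530918e-02,
        2.33459997e-02, -2.92029210e-05]), 'tool_pos': array([0.27295956, 0.61660364, 0.21152348]), 'tcp_rot': array([ 0.3254034 ,  1.54646433, -0.32845554]), 'contact_force': array([-0.50411969, -0.06716391, -0.17112195]), 'moment': array([ 0.000983  , -0.02540926,  0.00642729]), 'gripper_width': 0.08842566168294184}
```

View pics/side0.png

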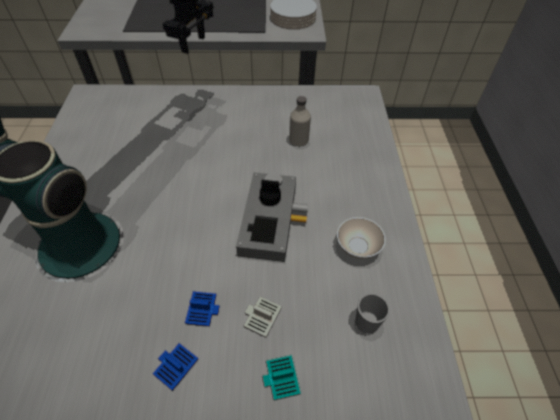

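View pics/top0.png

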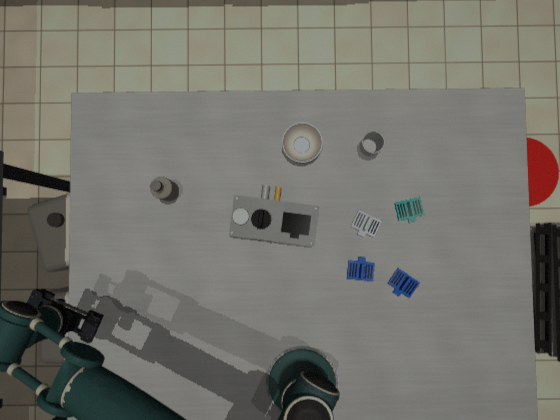

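The trays show in the side view at blue (202,308), blue (176,366), turquoise (282,377) and white (263,316). The white one, at (366,223) in the top view, is the one meant, since blue and turquoise are excluded. I'll confirm with enlarged crops.

```bash
python3 - <<'E'
from h import *
t=np.load("top0.npy",allow_pickle=True).item();s=np.load("side0.npy",allow_pickle=True).item()
def crop(c,x,y,w,h,k): return cv2.resize(c["image"][y:y+h,x:x+w],None,fx=k,fy=k,interpolation=cv2.INTER_CUBIC)
cv2.imwrite("pics/t_unit.png",crop(t,220,175,110,80,7))
cv2.imwrite("pics/t_tray.png",crop(t,340,195,60,60,9))
cv2.imwrite("pics/s_unit.png",crop(s,230,165,90,100,6))
cv2.imwrite("pics/s_tray.png",crop(s,235,285,60,60,9))
for n,c in(("t",t),("s",s)):
    W=cloud(c)
    for b in ([(260,219),(297,223),(310,240),(240,216),(366,223),(300,143)] if n=="t" else [(268,188),(263,232),(280,210),(263,316)]):
        print(n,b,np.round(W[b[1],b[0]],4))
E
```

```text
t (260, 219) [0.5175 0.1215 0.125 ]
t (297, 223) [0.5066 0.0074 0.0391]
t (310, 240) [ 0.4525 -0.032   0.0529]
t (240, 216) [0.5298 0.1858 0.066 ]
t (366, 223) [ 0.5041 -0.2113  0.0396]
t (300, 143) [ 0.7684 -0.0072  0.0086]
s (268, 188) [0.5188 0.1182 0.0986]
s (263, 232) [0.5055 0.0122 0.0389]
s (280, 210) [0.5522 0.0806 0.0485]
s (263, 316) [ 0.5087 -0.2201  0.0219]
```

View pics/t_unit.png

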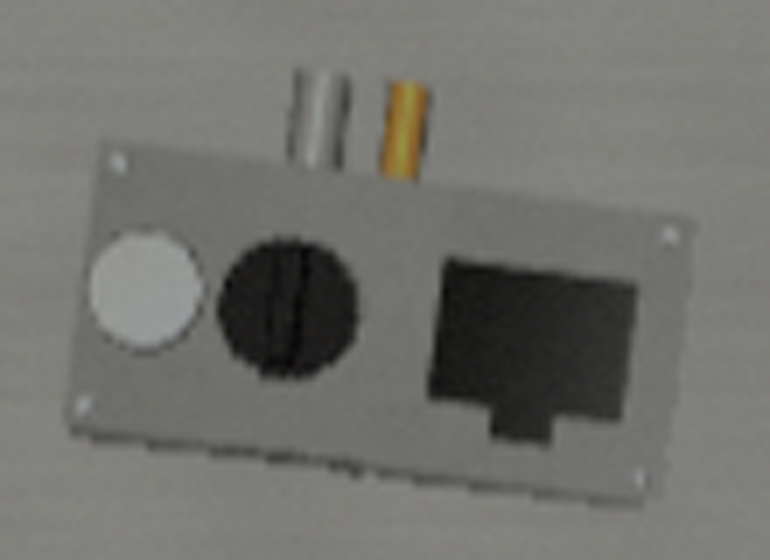

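View pics/t_tray.png

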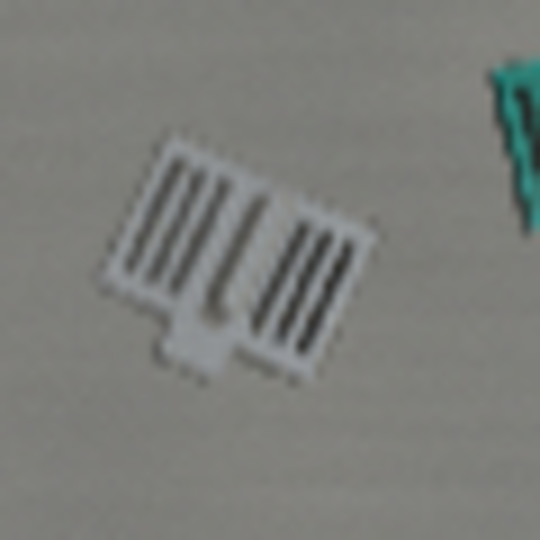

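View pics/s_unit.png

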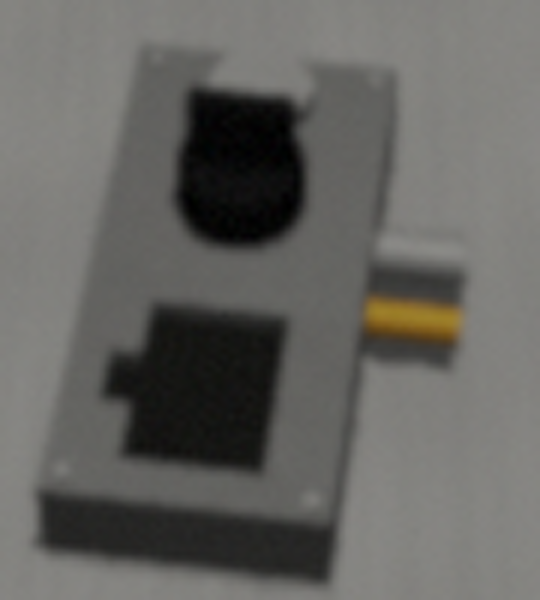

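View pics/s_tray.png

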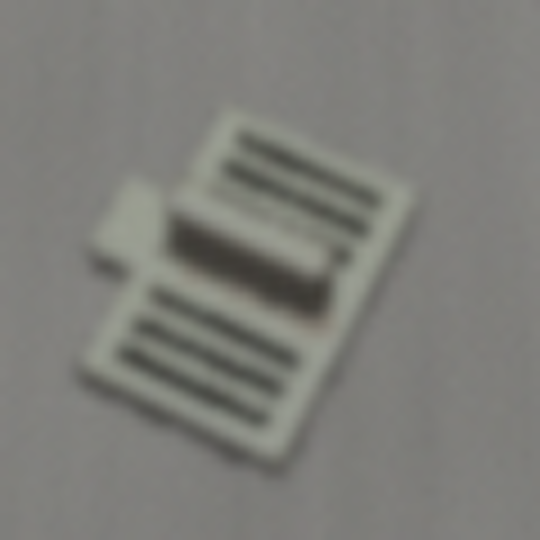

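The top crop confirms the white tray with a fin, and its tongue pointing down-left at crop (188,368). Next I'll triangulate the rim, plate and cap points from both views.

```bash
cat >> h.py <<'E'
def tri(cs,pxs):
    A=[];b=[]
    for c,(u,v) in zip(cs,pxs):
        K=c["intrinsics"];M,p=pose(c);d=M@np.array([(u-K[0,2])/K[0,0],(v-K[1,2])/K[1,1],1]);d/=np.linalg.norm(d)
        Q=np.eye(3)-np.outer(d,d);A.append(Q);b.append(Q@p)
    x=np.linalg.lstsq(np.vstack(A),np.hstack(b),rcond=None)[0];return x
E
python3 - <<'E'
from h import *
t=np.load("top0.npy",allow_pickle=True).item();s=np.load("side0.npy",allow_pickle=True).item()
f=lambda o,k,P:[(o[0]+(x+.5)/k-.5,o[1]+(y+.5)/k-.5) for x,y in P]
T=f((220,175),7,[(447,260),(637,285),(621,418),(431,396)])
# side order must match: top TL = +y,+x
S=f((230,165),6,[(287,320),(262,468),(122,455),(153,305)])
def rep(n,T,S,z):
    X=np.array([tri((t,s),(a,b)) for a,b in zip(T,S)])
    Pt=np.array([ray(t,*a,z) for a in T]);Ps=np.array([ray(s,*a,z) for a in S])
    print(n,"tri",np.round(X,4).tolist(),"mean",X.mean(0).round(4))
    for l,P in(("t",Pt),("s",Ps)):
        e1=P[0]+P[3]-P[1]-P[2]; e2=P[0]+P[1]-P[2]-P[3]
        print(l,P.mean(0).round(4),"ylen",np.linalg.norm(e1)/2,"xlen",np.linalg.norm(e2)/2,"yaw from y",np.degrees(np.arctan2(-e1[0],e1[1])),"yaw from x",np.degrees(np.arctan2(e2[1],e2[0])))
rep("recess",T,S,.05)
T=f((340,195),9,[(175,135),(375,235),(310,380),(107,280)])
S=f((235,285),9,[(412,188),(287,455),(85,365),(230,110)])
rep("tray",T,S,.012)
T=f((220,175),7,[(118,162),(671,234),(639,478),(84,404)])
S=f((230,165),6,[(376,79),(313,498),(62,468),(156,58)])
rep("screws",T,S,.05)
for n,c in(("t",t),("s",s)):
  W=cloud(c)
  # unit / recess depth
  m=(W[...,2]>.108)&(W[...,2]<.135)&(abs(W[...,0]-.52)<.06)&(abs(W[...,1]-.12)<.06)
  P=W[m];print(n,"wing",len(P),np.median(P,0),P.mean(0),P.max(0),P.min(0))
  m=(W[...,2]>.07)&(W[...,2]<.095)&(abs(W[...,0]-.52)<.06)&(abs(W[...,1]-.12)<.06)
  P=W[m];print(n,"skirt",len(P),(P.max(0)+P.min(0))/2,P.max(0)-P.min(0))
  m=(W[...,2]>.03)&(W[...,2]<.07)&(abs(W[...,0]-.505)<.05)&(abs(W[...,1]+.21)<.06)
  P=W[m];print(n,"fin",len(P),np.median(P,0),P.mean(0),P.max(0),P.min(0))
E
```

```text
recess tri [[0.5435, 0.0502, 0.0517], [0.5315, -0.0346, 0.0572], [0.4713, -0.0267, 0.0556], [0.4823, 0.0582, 0.0525]] mean [0.5072 0.0118 0.0542]
t [0.5061 0.0115 0.05  ] ylen 0.08607369054785736 xlen 0.06092499417597069 yaw from y -7.718608961632315 yaw from x -7.561541443449107
s [0.5082 0.0148 0.05  ] ylen 0.08294932004489212 xlen 0.06190991617690857 yaw from y -7.92575626946664 yaw from x -7.183668296692916
tray tri [[0.5491, -0.1931, 0.0213], [0.5144, -0.2646, 0.0163], [0.4621, -0.2403, 0.016], [0.4987, -0.1683, 0.0174]] mean [ 0.5061 -0.2166  0.0178]
t [ 0.5043 -0.2178  0.012 ] ylen 0.08039560832845949 xlen 0.05743758733828864 yaw from y -27.162628924895497 yaw from x -25.773880501791954
s [ 0.508  -0.2138  0.012 ] ylen 0.08143043316965158 xlen 0.056814784079565 yaw from y -25.445926037654075 yaw from x -24.7383001677559
screws tri [[0.5889, 0.1975, 0.055], [0.5538, -0.0502, 0.0575], [0.4451, -0.0342, 0.0565], [0.4801, 0.2137, 0.0527]] mean [0.5169 0.0817 0.0554]
t [0.5161 0.0815 0.05  ] ylen 0.2513295731675635 xlen 0.11033007922174137 yaw from y -8.173298883829714 yaw from x -
[... 238 characters left out ...]
0343 0.12805904 0.13083978] [0.49663694 0.11237285 0.1106468 ]
t skirt 236 [0.52085082 0.13259212 0.08110959] [0.05931806 0.0807939  0.02170231]
t fin 54 [ 0.50380722 -0.21633574  0.0434488 ] [ 0.50374524 -0.21586258  0.04354676] [ 0.5233419  -0.20414551  0.05188347] [ 0.48184411 -0.23022582  0.0317552 ]
s wing 108 [0.52298898 0.11876006 0.11850689] [0.52312288 0.11942968 0.11701069] [0.54615312 0.13025981 0.12335151] [0.49967514 0.1122696  0.10862521]
s skirt 234 [0.52280413 0.11275206 0.08228335] [0.05889809 0.04314222 0.0243987 ]
s fin 114 [ 0.50662579 -0.21729941  0.04174295] [ 0.50642351 -0.21677721  0.04062232] [ 0.52771532 -0.20109204  0.04622276] [ 0.48493424 -0.22848025  0.03036333]
```

```bash
cat >> h.py <<'E'
def down(yaw,flip=False):
    a=np.radians(yaw)+(np.pi if flip else 0)
    x=np.array([0,0,-1.]);y=np.array([-np.sin(a),np.cos(a),0]);return R.from_matrix(np.stack([x,y,np.cross(x,y)],1)).as_rotvec()
def st():
    s=manip.state();yw=np.degrees(np.arctan2(*(R.from_rotvec(s["tcp_rot"]).as_matrix()[[0,1],1]*[-1,1])))
    print("t %.2f"%s["clock"],"p",s["tool_pos"].round(4),"yaw %.1f"%yw,"F",s["contact_force"].round(1),"M",s["moment"].round(2),"w %.4f"%s["gripper_width"],"q6 %.2f"%s["joint_pos"][5]);return s
REC=np.array([.5072,.0131]);NECK=np.array([.5222,.1215]);TRAY=np.array([.506,-.2163]);UY=-8.0;TY=-26.0
E
python3 - <<'E'
from h import *
t=np.load("top0.npy",allow_pickle=True).item()
print("bottle",ray(t,161,187,.17))
st()
for fl in(0,1):
    print(fl,"tray",inverse_kinematics([*TRAY,.017],down(TY,fl)))
    print("rec",inverse_kinematics([*REC,.06],down(UY,fl)))
    for d in(-72,0,72):
        for z in (.086,.2): print(d,z,np.round(inverse_kinematics([*NECK,z],down(UY+d,fl)),2))
E
```

```text
bottle [0.61225352 0.40679853 0.17      ]
t 0.10 p [0.273  0.6166 0.2115] yaw -23.9 F [-0.5 -0.1 -0.2] M [ 0.   -0.03  0.01] w 0.0884 q6 -0.04
0 tray [-4.49225328e-01  2.33150852e-01  2.03960499e+00 -4.44089210e-16
  8.68836811e-01 -1.56623605e+00]
rec [-2.32740804e-02  9.84555882e-02  2.10308866e+00 -4.44089210e-16
  9.40048407e-01 -1.45444407e+00]
-72 0.086 [0.18 0.12 2.03 0.   1.   0.01]
-72 0.2 [0.18 0.01 1.92 0.   1.22 0.01]
0 0.086 [ 0.18  0.12  2.03 -0.    1.   -1.25]
0 0.2 [ 0.18  0.01  1.92 -0.    1.22 -1.25]
72 0.086 [ 0.18  0.12  2.03 -0.    1.   -2.51]
72 0.2 [ 0.18  0.01  1.92 -0.    1.22 -2.51]
1 tray [-4.49225328e-01  2.33150852e-01  2.03960499e+00 -4.44089210e-16
  8.68836811e-01  1.57535660e+00]
rec [-0.02327408  0.09845559  2.10308866  0.          0.94004841  1.68714859]Traceback (most recent call last):
  File "<stdin>", line 9, in <module>
    return _wrapfunc(a, 'round', decimals=decimals, out=out)
    return _wrapit(obj, method, *args, **kwds)
    result = getattr(arr, method)(*args, **kwds)
TypeError: unsupported operand type(s) for *: 'NoneType' and 'float'
```

```bash
python3 - <<'E'
from h import *
s=manip.state()
manip.move_linear([.273,.617,.30],rate=.25)
manip.move_pose([*TRAY,.20],down(TY))
manip.set_gripper(.05,20)
manip.move_linear([*TRAY,.06],rate=.2)
st()
for n in("side","top"):
    c=cam(n);np.save(n+"1.npy",c,allow_pickle=True)
    x,y=(225,275) if n=="side" else (330,185)
    cv2.imwrite(f"pics/{n}1.png",cv2.resize(c["image"][y:y+80,x:x+80],None,fx=7,fy=7,interpolation=cv2.INTER_CUBIC))
E
```

```text
t 5.21 p [ 0.5069 -0.2167  0.061 ] yaw -26.0 F [-0.1 -0.4  0.7] M [0.01 0.02 0.06] w 0.0500 q6 -1.57
```

View pics/side1.png

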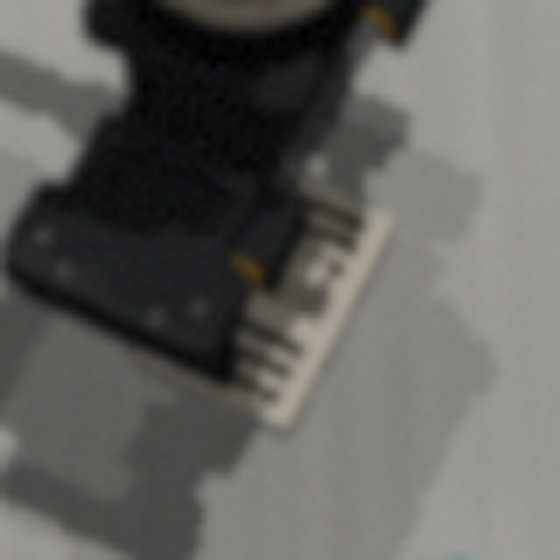

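The fingers (orange pad at 248,265) stand over the white tray and straddle its fin. Descending to grip.

```bash
python3 - <<'E'
from h import *
manip.move_linear([*TRAY,.017],rate=.1);st()
manip.set_gripper(0,25);st()
manip.move_linear([*TRAY,.15],rate=.2);st()
manip.move_pose([*REC,.15],down(UY));manip.dwell(.3);st()
for n in("side","top"):
    c=cam(n);np.save(n+"2.npy",c,allow_pickle=True)
    x,y=(190,120) if n=="side" else (225,160)
    cv2.imwrite(f"pics/{n}2.png",cv2.resize(c["image"][y:y+120,x:x+140],None,fx=5,fy=5,interpolation=cv2.INTER_CUBIC))
E
```

```text
t 5.89 p [ 0.5061 -0.2163  0.0171] yaw -26.0 F [0.5 0.1 0.2] M [-0.03  0.02 -0.01] w 0.0498 q6 -1.57
t 6.62 p [ 0.5062 -0.2163  0.0172] yaw -26.0 F [-0.4  2.   2.2] M [0.14 0.01 0.04] w 0.0075 q6 -1.57
t 7.44 p [ 0.5051 -0.216   0.1488] yaw -26.0 F [-0.7 -0.5 -0. ] M [ 0.01 -0.03 -0.03] w 0.0003 q6 -1.57
t 8.66 p [0.5074 0.012  0.15  ] yaw -8.1 F [ 0.7  0.1 -1.1] M [ 0.05  0.07 -0.05] w 0.0007 q6 -1.45
```

View pics/side2.png

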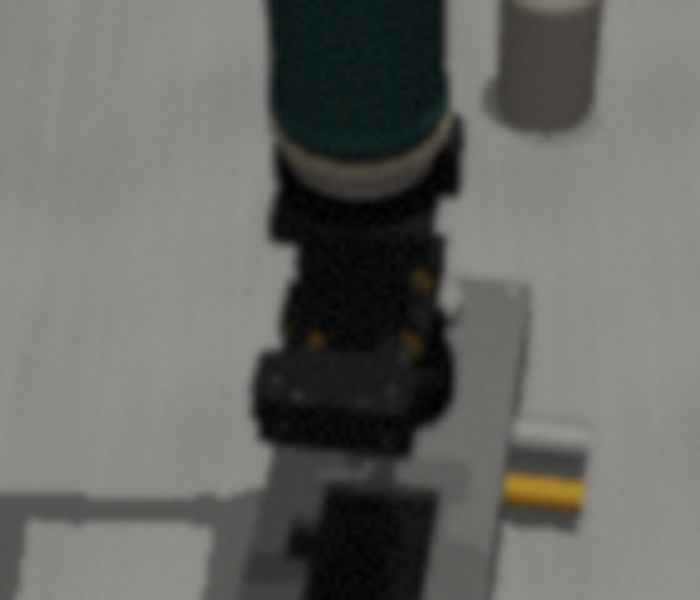

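View pics/top2.png

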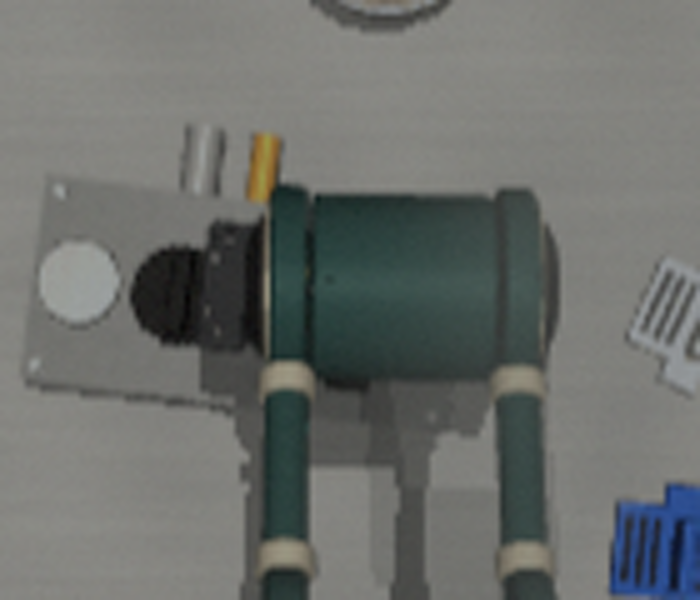

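The grasp failed: the gripper shut fully (7.5 mm, then 0.3 mm) and the tray is still on the bench, at the right edge of the top crop. I'll look at the tray.

```bash
python3 - <<'E'
from h import *
t=np.load("top2.npy",allow_pickle=True).item();s=np.load("side2.npy",allow_pickle=True).item()
def crop(c,x,y,w,h,k): return cv2.resize(c["image"][y:y+h,x:x+w],None,fx=k,fy=k,interpolation=cv2.INTER_CUBIC)
cv2.imwrite("pics/both2.png",np.hstack([crop(t,340,195,50,60,8),crop(s,235,285,50,60,8)]))
E
```

```text
(no output)
```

View pics/both2.png

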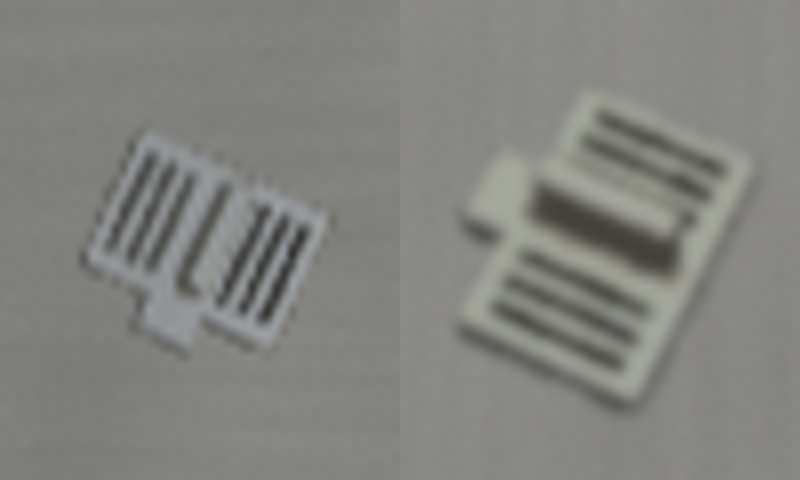

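View pics/top1.png

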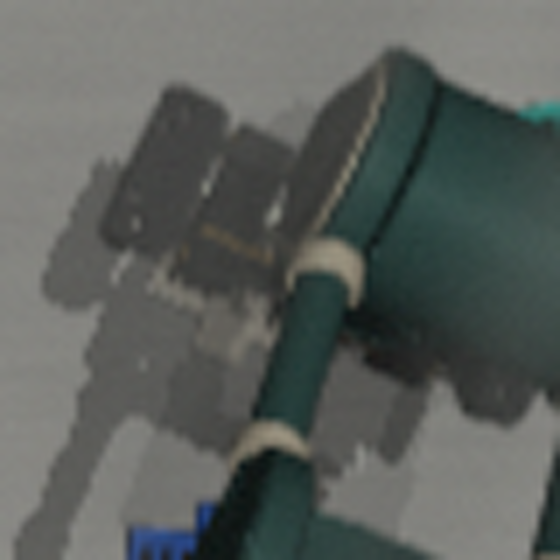

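```bash
cat >> h.py <<'E'
def proj(c,X):
    M,p=pose(c);q=M.T@(np.array(X,float)-p);K=c["intrinsics"];return K[0,0]*q[0]/q[2]+K[0,2],K[1,1]*q[1]/q[2]+K[1,2]
E
python3 - <<'E'
from h import *
s2=np.load("side2.npy",allow_pickle=True).item();s1=np.load("side1.npy",allow_pickle=True).item();s0=np.load("side0.npy",allow_pickle=True).item()
def crop(c,x,y,w,h,k,pts):
    im=cv2.resize(c["image"][y:y+h,x:x+w],None,fx=k,fy=k,interpolation=cv2.INTER_CUBIC);im=np.clip(im.astype(float)*2.2,0,255).astype(np.uint8)
    for X in pts:
        u,v=proj(c,X);cv2.circle(im,(int((u-x+.5)*k),int((v-y+.5)*k)),3,(0,0,255),-1)
    return im
g1=np.array([.5069,-.2167,.061]);yd=np.array([.438,.899,0])*.025
a=crop(s1,225,280,50,60,8,[g1+yd,g1-yd])
b=crop(s2,235,190,50,60,8,[[.5074,.012,.15]])
cv2.imwrite("pics/proj.png",np.hstack([a,b]))
E
```

```text
(no output)
```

View pics/proj.png

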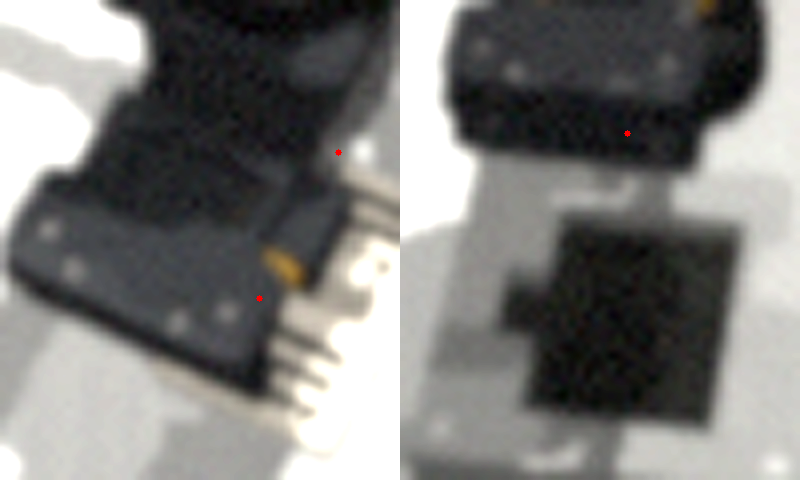

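```bash
python3 - <<'E'
from h import *
s2=np.load("side2.npy",allow_pickle=True).item();s1=np.load("side1.npy",allow_pickle=True).item();t2=np.load("top2.npy",allow_pickle=True).item()
def boxpts(g,yaw):
    M=R.from_rotvec(down(yaw)).as_matrix();o=[]
    for sy in(-1,1):
        for sz in(-1,1): o.append(g+M@np.array([-.064,sy*.0935,sz*.0375]))
    return o
for c,g,yaw,x,y in((s1,np.array([.5069,-.2167,.061]),-26,225,280),(s2,np.array([.5074,.012,.15]),-8,235,190)):
    print([tuple(np.round(((proj(c,X)[0]-x+.5)*8,(proj(c,X)[1]-y+.5)*8))) for X in boxpts(g,yaw)])
    W=cloud(c);z=W[...,2]
    # points of gripper body near
    m=(np.linalg.norm(W[...,:2]-g[:2],axis=-1)<.13)&(z>g[2]-.01)&(z<g[2]+.15)
    P=W[m]-g;a=np.radians(yaw);ex=np.array([np.cos(a),np.sin(a)]);ey=np.array([-np.sin(a),np.cos(a)])
    Q=np.c_[P[:,:2]@ex,P[:,:2]@ey,P[:,2]]
    for lo in np.arange(-.01,.15,.02):
        k=(Q[:,2]>=lo)&(Q[:,2]<lo+.02)
        if k.sum():print("z",lo.round(2),k.sum(),"x",np.percentile(Q[k,0],[2,98]).round(3),"y",np.percentile(Q[k,1],[2,98]).round(3))
E
```

```text
[(np.float64(3.0), np.float64(362.0)), (np.float64(260.0), np.float64(486.0)), (np.float64(326.0), np.float64(-192.0)), (np.float64(560.0), np.float64(-94.0))]
z 0.01 1 x [0.01 0.01] y [0.037 0.037]
z 0.07 3 x [-0.022  0.004] y [-0.085 -0.085]
z 0.09 249 x [-0.02   0.035] y [-0.086  0.079]
z 0.11 477 x [-0.032  0.034] y [-0.094  0.08 ]
z 0.13 885 x [-0.031  0.033] y [-0.093  0.09 ]
[(np.float64(39.0), np.float64(232.0)), (np.float64(306.0), np.float64(262.0)), (np.float64(152.0), np.float64(-236.0)), (np.float64(389.0), np.float64(-212.0))]
z 0.07 5 x [-0.007  0.032] y [-0.086 -0.084]
z 0.09 276 x [-0.032  0.034] y [-0.087  0.078]
z 0.11 341 x [-0.033  0.034] y [-0.095  0.068]
z 0.13 592 x [-0.031  0.033] y [-0.094  0.075]
```

The body's underside shows about 20 mm higher above the reported TCP than the given geometry allows, and the pads slid off the fin's top. I suspect the real tip height differs from the reading, so I'll view the fingertips side-on and probe the bench gently.

```bash
python3 - <<'E'
from h import *
manip.move_pose([.50,-.09,.14],down(-90));manip.dwell(.3);S=st()
c=cam("side");np.save("side3.npy",c,allow_pickle=True)
u,v=proj(c,S["tool_pos"]);x,y=int(u)-40,int(v)-45
im=cv2.resize(c["image"][y:y+80,x:x+80],None,fx=7,fy=7,interpolation=cv2.INTER_CUBIC);im=np.clip(im*2.2,0,255).astype(np.uint8)
cv2.circle(im,(int((u-x+.5)*7),int((v-y+.5)*7)),3,(0,0,255),-1);cv2.imwrite("pics/side3.png",im);print(x,y)
E
```

```text
t 10.18 p [ 0.5001 -0.0897  0.1401] yaw -90.0 F [ 0.1 -0.2  0.1] M [-0.07  0.09  0.03] w 0.0004 q6 -0.23
219 197
```

View pics/side3.png

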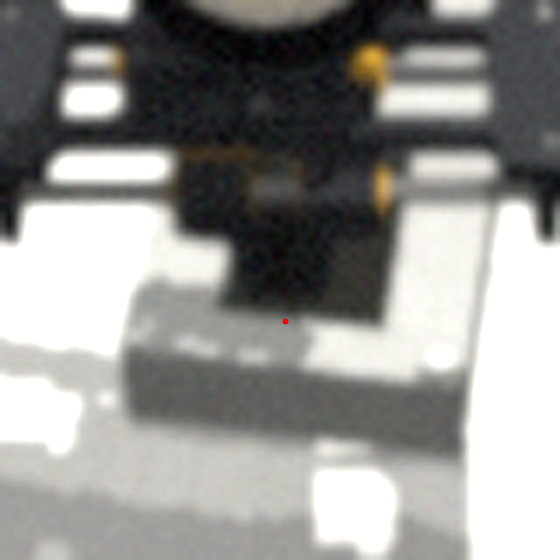

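```bash
python3 - <<'E'
from h import *
manip.move_pose([.48,-.125,.08],down(-90));manip.dwell(.2);S=st()
z=.05
manip.move_linear([.48,-.125,z],rate=.1)
while z>-.03:
    z-=.004;manip.move_linear([.48,-.125,z],rate=.03);S=manip.state()
    if S["contact_force"][2]>6:break
st()
c=cam("side");np.save("side4.npy",c,allow_pickle=True)
u,v=proj(c,S["tool_pos"]);x,y=int(u)-40,int(v)-45
im=cv2.resize(c["image"][y:y+80,x:x+80],None,fx=7,fy=7,interpolation=cv2.INTER_CUBIC);im=np.clip(im*2.2,0,255).astype(np.uint8)
cv2.circle(im,(int((u-x+.5)*7),int((v-y+.5)*7)),3,(0,0,255),-1);cv2.imwrite("pics/side4.png",im);print(x,y)
manip.move_linear([.48,-.125,.12],rate=.2)
E
```

```text
t 10.82 p [ 0.4822 -0.125   0.0821] yaw -90.0 F [ 1.1 -0.1  0.8] M [ 0.01  0.08 -0.01] w 0.0004 q6 -0.30
t 16.94 p [ 0.4807 -0.1252 -0.0257] yaw -90.0 F [-14.    4.6  40. ] M [0.63 2.37 0.02] w 0.0003 q6 -0.30
213 244
```

View pics/side4.png

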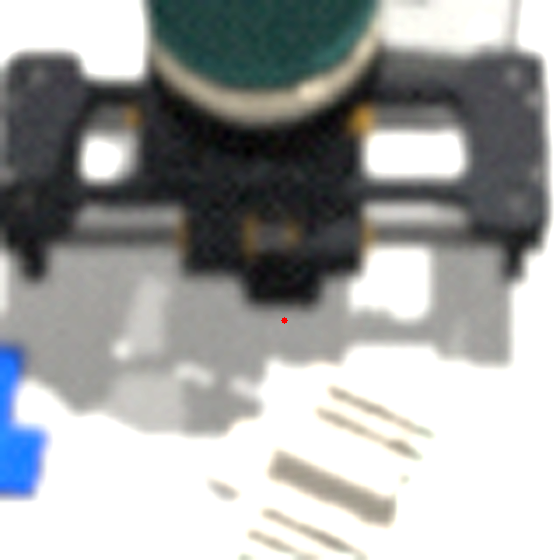

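The probe settles it: the tips touch the bench at a reported z of about -0.023, and the body looks about 22 mm high too. The whole tool is therefore about 23 mm higher than reported, while laterally it agrees. I'll command z 23 mm lower. Next I'll re-measure the tray, which shifted slightly.

```bash
python3 - <<'E'
from h import *
t=np.load("top2.npy",allow_pickle=True).item();s=np.load("side2.npy",allow_pickle=True).item()
f=lambda o,k,P:[(o[0]+(x+.5)/k-.5,o[1]+(y+.5)/k-.5) for x,y in P]
T=f((340,195),8,[(148,132),(327,215),(268,348),(88,260)])
S=f((235,285),8,[(350,155),(232,405),(60,320),(188,92)])
for c,A in((t,T),(s,S)):
    P=np.array([ray(c,*a,.012) for a in A]);e1=P[0]+P[3]-P[1]-P[2]; e2=P[0]+P[1]-P[2]-P[3]
    print(P.mean(0).round(4),np.degrees(np.arctan2(-e1[0],e1[1])),np.degrees(np.arctan2(e2[1],e2[0])))
    W=cloud(c);m=(W[...,2]>.03)&(W[...,2]<.06)&(abs(W[...,0]-.503)<.05)&(abs(W[...,1]+.21)<.06)
    P=W[m];print("fin",len(P),P.mean(0),P.max(0),P.min(0))
E
```

```text
[ 0.5003 -0.2148  0.012 ] -26.225852080281744 -25.6474348708344
fin 55 [ 0.49845376 -0.21297499  0.04493236] [ 0.5195908  -0.20051023  0.05316375] [ 0.47869533 -0.22608928  0.03104141]
[ 0.5026 -0.212   0.012 ] -25.16104479337067 -24.898626352728908
fin 113 [ 0.50252362 -0.2146334   0.04062155] [ 0.52305048 -0.20091277  0.04807737] [ 0.48038018 -0.22728733  0.03085427]
```

```bash
sed -i 's/^REC=.*/REC=np.array([.5072,.0131]);NECK=np.array([.5222,.1215]);TRAY=np.array([.501,-.2135]);UY=-8.0;TY=-25.7;ZO=-.023/' h.py; python3 - <<'E'
from h import *
manip.set_gripper(.05,25)
manip.move_pose([*TRAY,.06],down(TY))
manip.move_linear([*TRAY,.005],rate=.1);st()
manip.move_linear([*TRAY,.017+ZO],rate=.03);S=st()
if S["contact_force"][2]<8:
    manip.set_gripper(0,25);st()
    manip.move_linear([*TRAY,.05],rate=.1);st()
    manip.dwell(.1);st()
E
```

```text
t 20.60 p [ 0.5013 -0.2135  0.0052] yaw -25.7 F [-0.3 -0.3  0.5] M [-0.05 -0.05 -0.01] w 0.0497 q6 -1.57
t 21.12 p [ 0.5008 -0.2134 -0.0062] yaw -25.7 F [-0.4  0.7  0.6] M [-0.04  0.01  0.01] w 0.0501 q6 -1.57
t 21.80 p [ 0.5011 -0.2134 -0.0059] yaw -25.7 F [ 0.8  0.1 -0.1] M [ 0.11 -0.07 -0.01] w 0.0100 q6 -1.57
t 22.51 p [ 0.5006 -0.2133  0.0497] yaw -25.7 F [-0.9  0.2 -1.1] M [-0.06  0.04 -0.04] w 0.0097 q6 -1.57
t 22.61 p [ 0.5001 -0.2131  0.049 ] yaw -25.7 F [ 0.2  0.2 -2.2] M [-0.04 -0.01 -0.03] w 0.0096 q6 -1.57
```

The tray is held: width 9.7 mm, load about -2 N. I'll carry it over the recess, hover and look.

```bash
python3 - <<'E'
from h import *
manip.move_linear([*TRAY,.10],rate=.25)
manip.move_pose([*REC,.10],down(UY))
# tray underside = cmd z +.023 -.017 ; hover underside at .056
manip.move_linear([*REC,.050],rate=.15);manip.dwell(.2);S=st()
for n in("side","top"):
    c=cam(n);np.save(n+"5.npy",c,allow_pickle=True)
    u,v=proj(c,[*REC,.05]);x,y=int(u)-40,int(v)-40
    im=cv2.resize(c["image"][y:y+80,x:x+80],None,fx=7,fy=7,interpolation=cv2.INTER_CUBIC);cv2.imwrite(f"pics/{n}5.png",np.clip(im*1.6,0,255).astype(np.uint8));print(n,x,y)
E
```

```text
t 24.55 p [0.5085 0.0128 0.0513] yaw -8.0 F [-0.3  0.1 -1.2] M [0.03 0.03 0.  ] w 0.0097 q6 -1.45
side 223 189
top 255 182
```

View pics/side5.png

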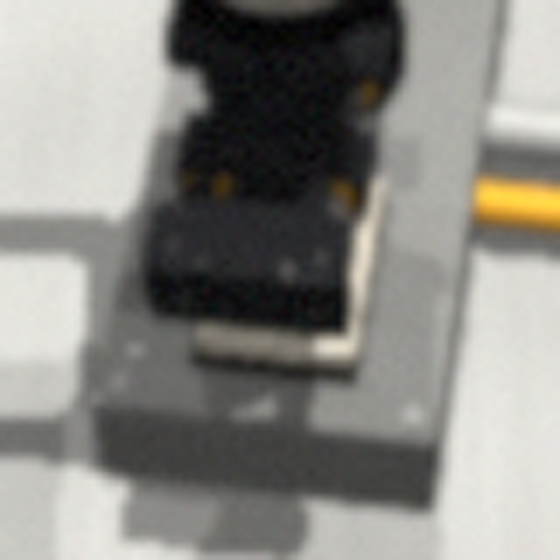

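View pics/top5.png

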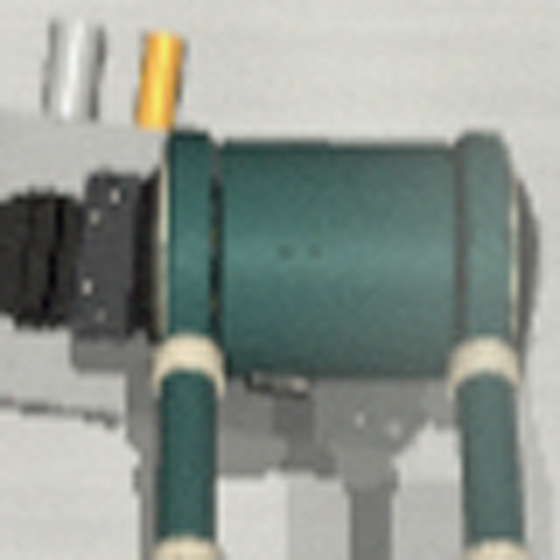

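```bash
python3 - <<'E'
from h import *
c=np.load("side5.npy",allow_pickle=True).item()
a=np.radians(-8);ex=np.array([np.cos(a),np.sin(a)]);ey=np.array([-np.sin(a),np.cos(a)])
RS=np.array([.5082,.0148]) # side-camera recess centre
for n,(X,Y) in {"NR top":(357,357),"NL top":(196,346),"FR":(386,180)}.items():
    u,v=223+(X+.5)/7-.5,189+(Y+.5)/7-.5
    for z in(.068,):
        P=ray(c,u,v,z)[:2]-RS;print(n,z,"unit x %.4f y %.4f"%(P@ex,P@ey))
im=c["image"]
W=cloud(c);sel=(W[...,2]>.06)&(W[...,2]<.08)
P=W[sel][:,:2]-RS;Q=np.c_[P@ex,P@ey];k=(abs(Q[:,0])<.06)&(abs(Q[:,1])<.07);print("depth",k.sum(),Q[k].min(0),Q[k].max(0),np.median(W[sel][k][:,2]))
S=manip.state();print((S["tool_pos"][:2]-RS)@ex,(S["tool_pos"][:2]-RS)@ey)
E
```

```text
NR top 0.068 unit x 0.0321 y -0.0432
NL top 0.068 unit x -0.0275 y -0.0466
FR 0.068 unit x 0.0318 y 0.0403
depth 131 [-0.02759982 -0.04671467] [0.03092375 0.03834816] 0.06744423451305226
0.00018680299027889233 -0.0017785552882021336
```

In the side view the plate's near corners are at (196,346) and (357,357). That puts the tray about 2 mm too far +x and 2–3 mm too far -y of the recess. I'll correct this, then lower it with force sensing and a small search if it catches.

```bash
python3 - <<'E'
from h import *
p=REC+np.array([-.002,.0025])
manip.move_linear([*p,.050],rate=.05)
z=.050
while z>.031:
    z-=.003;manip.move_linear([*p,z],rate=.03);S=st()
    if S["contact_force"][2]>6:break
E
```

```text
t 25.15 p [0.5048 0.0157 0.0466] yaw -8.0 F [-0.6  0.6 -1.7] M [0.05 0.01 0.07] w 0.0094 q6 -1.45
t 25.40 p [0.5049 0.0156 0.0437] yaw -8.0 F [-0.7  0.  -1.9] M [ 0.07 -0.04  0.  ] w 0.0099 q6 -1.45
t 25.65 p [0.5049 0.0156 0.0407] yaw -8.0 F [-0.1 -1.  -1.9] M [ 0.   -0.07 -0.02] w 0.0098 q6 -1.45
t 25.90 p [0.5053 0.0156 0.0379] yaw -8.0 F [ 0.4  0.1 -1.6] M [-0.03 -0.   -0.02] w 0.0100 q6 -1.45
t 26.15 p [0.5052 0.0156 0.0349] yaw -8.0 F [ 0.2  0.4 -1.8] M [-0.05 -0.12 -0.03] w 0.0097 q6 -1.45
t 26.40 p [0.5053 0.0156 0.032 ] yaw -8.0 F [ 0.3 -1.2 -1.1] M [-0.   -0.12 -0.06] w 0.0098 q6 -1.45
t 26.65 p [0.5059 0.0155 0.0314] yaw -8.0 F [-5.5 -0.  15.4] M [-0.04  0.91  0.02] w 0.0099 q6 -1.45
```

Smooth descent with a floor contact at 0.0314, where 0.032 was expected, so it is seated. Releasing and checking.

```bash
python3 - <<'E'
from h import *
p=REC+np.array([-.002,.0025])
manip.move_linear([*p,.0325],rate=.03);st()
manip.set_gripper(.05);st()
manip.move_linear([*p,.13],rate=.25)
manip.move_pose([*(NECK),.17],down(UY));st()
for n in("side","top"):
    c=cam(n);np.save(n+"6.npy",c,allow_pickle=True)
    u,v=proj(c,[*REC,.05]);x,y=int(u)-40,int(v)-40
    im=cv2.resize(c["image"][y:y+80,x:x+80],None,fx=7,fy=7,interpolation=cv2.INTER_CUBIC);cv2.imwrite(f"pics/{n}6.png",np.clip(im*1.6,0,255).astype(np.uint8));print(n,x,y)
E
```

```text
t 26.92 p [0.5057 0.0156 0.0327] yaw -8.0 F [ 2.1 -1.2 -0.7] M [-0.   -0.26 -0.04] w 0.0100 q6 -1.45
t 27.65 p [0.5052 0.0156 0.0325] yaw -8.0 F [ 0.7 -0.6  0.7] M [-0.03 -0.    0.  ] w 0.0500 q6 -1.45
t 28.73 p [0.5208 0.1218 0.1678] yaw -7.9 F [ 1.   0.5 -0.2] M [-0.05 -0.03  0.04] w 0.0501 q6 -1.25
side 223 189
top 255 182
```

View pics/side6.png

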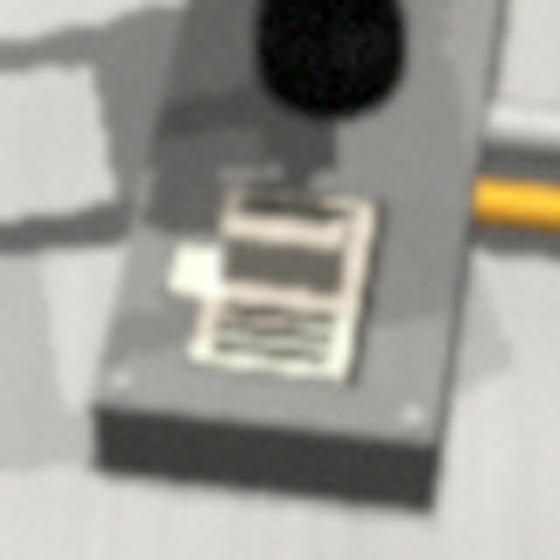

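View pics/top6.png

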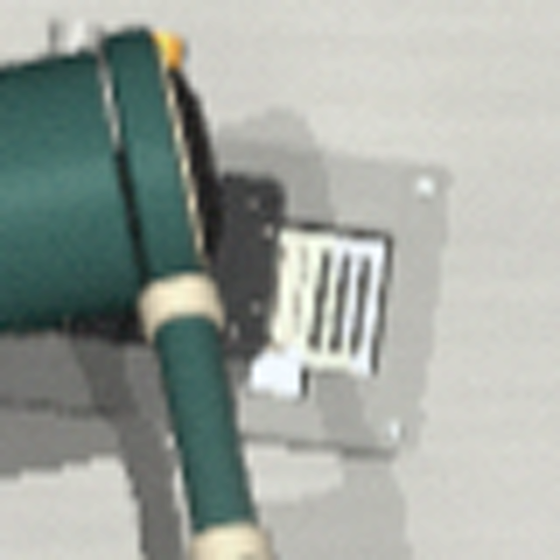

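The tray lies flush and square: plate corners in the side view are (225,190), (378,200), (345,380) and (195,360), with the tongue in the notch at (195,270). Now the cap grasp.

```bash
python3 - <<'E'
from h import *
c=np.load("side6.npy",allow_pickle=True).item();W=cloud(c)
print("plate z",[W[189+y//7,223+x//7].round(4)[2] for x,y in((225,368),(320,368),(195,270),(355,330),(365,220))],"unit",[W[189+y//7,223+x//7].round(4)[2] for x,y in((150,300),(400,330),(280,395))])
N=np.array([.521,.123])
manip.move_linear([*N,.11],rate=.2);st()
z=.11
for z in(.095,.085,.075,.065):
    manip.move_linear([*N,z],rate=.08);S=manip.state()
    if S["contact_force"][2]>6: print("touch");break
st()
manip.set_gripper(0,30);manip.dwell(.1);st()
E
```

```text
plate z [np.float64(0.049), np.float64(0.0504), np.float64(0.0482), np.float64(0.0504), np.float64(0.0492)] unit [np.float64(0.0495), np.float64(0.0459), np.float64(0.0476)]
t 29.27 p [0.5201 0.122  0.1091] yaw -8.1 F [0.6 0.  0.3] M [ 0.05  0.05 -0.01] w 0.0500 q6 -1.25
t 30.43 p [0.5202 0.1229 0.0641] yaw -8.0 F [-0.3 -0.4  0.3] M [0.   0.03 0.07] w 0.0498 q6 -1.25
t 31.19 p [0.5211 0.1231 0.0651] yaw -8.0 F [-0.  -0.4  1.5] M [0.02 0.04 0.01] w 0.0123 q6 -1.25
```

```bash
python3 - <<'E'
from h import *
N=np.array([.521,.123])
def tw(d,z=.065):
    manip.move_linear([*N,z],rate=.03,rot=down(UY+d)); 
    S=manip.state();print(d,end=" ");st();return S["moment"][2]
for d in(3,6,8):
    m=tw(d)
    if abs(m)>.5:break
E
```

```text
3 t 31.44 p [0.5211 0.123  0.0651] yaw -5.1 F [-0.6  0.1  1.1] M [ 0.04 -0.    0.08] w 0.0120 q6 -1.30
6 t 31.69 p [0.5212 0.1232 0.0652] yaw -2.1 F [0.5 1.  1.7] M [ 0.2  -0.01 -0.21] w 0.0114 q6 -1.35
8 t 31.94 p [0.5212 0.1233 0.0652] yaw -0.1 F [-0.5  2.4  1.7] M [ 0.29 -0.06 -0.53] w 0.0116 q6 -1.38
```

The moment climbs past 6° in the +yaw (anticlockwise) direction (-0.21, then -0.53 N m), so that is the stop. Trying the other way.

```bash
python3 - <<'E'
from h import *
N=np.array([.521,.123])
def tw(d,z=.065):
    manip.move_linear([*N,z],rate=.03,rot=down(UY+d)); 
    S=manip.state();print(d,end=" ");st();return S["moment"][2]
for d in(0,-6,-12,-20):
    m=tw(d)
    if abs(m)>.5:break
E
```

```text
0 t 32.23 p [0.5212 0.1228 0.0651] yaw -7.8 F [-0.8  0.7  2. ] M [-0.02 -0.04 -0.01] w 0.0120 q6 -1.25
-6 t 32.49 p [0.5211 0.1229 0.0652] yaw -13.8 F [-0.1 -1.5  2.2] M [-0.03 -0.02 -0.04] w 0.0119 q6 -1.15
-12 t 32.75 p [0.5211 0.1229 0.0651] yaw -19.7 F [-0.5 -0.   2.9] M [-0.02 -0.01 -0.08] w 0.0119 q6 -1.04
-20 t 33.04 p [0.5211 0.123  0.0651] yaw -27.7 F [ 0.9 -0.6  3.8] M [-0.01 -0.01 -0.09] w 0.0118 q6 -0.90
```

```bash
python3 - <<'E'
from h import *
N=np.array([.521,.123])
def tw(d,z=.065):
    manip.move_linear([*N,z],rate=.03,rot=down(UY+d)); 
    S=manip.state();print(d,end=" ");st();return S["moment"][2]
for d in(-30,-40,-50,-57):
    m=tw(d)
    if abs(m)>.5:break
else:
    for z in (.069,.075):
        manip.move_linear([*N,z],rate=.03);S=st()
        if S["contact_force"][2]<-15:print("stuck");break
E
```

```text
-30 t 33.37 p [0.5212 0.1233 0.0651] yaw -37.7 F [0.3 0.8 3.5] M [ 0.23 -0.05 -0.04] w 0.0114 q6 -0.73
-40 t 33.69 p [0.5214 0.1234 0.0652] yaw -47.7 F [0.9 2.6 3.2] M [ 0.41 -0.12 -0.08] w 0.0118 q6 -0.55
-50 t 34.02 p [0.5216 0.1234 0.0652] yaw -57.7 F [1.9 3.  3.4] M [ 0.59 -0.27 -0.08] w 0.0115 q6 -0.38
-57 t 34.29 p [0.5217 0.1234 0.0653] yaw -64.7 F [2.2 4.5 2.4] M [ 0.81 -0.41 -0.02] w 0.0119 q6 -0.26
t 34.58 p [0.5212 0.1234 0.0688] yaw -64.8 F [2.  4.6 0.8] M [ 0.96 -0.48  0.03] w 0.0117 q6 -0.26
t 34.92 p [0.521  0.1235 0.0746] yaw -64.8 F [3.6 5.6 0.2] M [ 1.05 -0.49  0.06] w 0.0122 q6 -0.26
```

It turned freely to -57° and is rising with almost no pull. Lifting clear.

```bash
python3 - <<'E'
from h import *
N=np.array([.521,.123])
for z in(.085,.097):
    manip.move_linear([*N,z],rate=.05);st()
manip.move_linear([*N,.180],rate=.08);manip.dwell(.5);S=st();manip.dwell(.3);S=st();print(abs(S["joint_velocities"]).max())
for n in("side","top"):
    c=cam(n);np.save(n+"7.npy",c,allow_pickle=True)
    x,y=(200,130) if n=="side" else (215,150)
    im=cv2.resize(c["image"][y:y+120,x:x+130],None,fx=5,fy=5,interpolation=cv2.INTER_CUBIC);cv2.imwrite(f"pics/{n}7.png",np.clip(im*1.6,0,255).astype(np.uint8))
E
```

```text
t 35.27 p [0.521  0.1231 0.0849] yaw -64.8 F [1.7 4.1 1.3] M [ 0.83 -0.35 -0.01] w 0.0119 q6 -0.25
t 35.67 p [0.5205 0.1224 0.0969] yaw -65.0 F [ 0.1  0.2 -0.8] M [-0.06  0.07 -0.02] w 0.0117 q6 -0.25
t 37.36 p [0.521  0.123  0.1799] yaw -65.0 F [ 0.3  0.  -0.7] M [-0.06 -0.    0.  ] w 0.0121 q6 -0.25
t 37.66 p [0.521  0.123  0.1801] yaw -65.0 F [-0.3  0.4 -0.3] M [-0.05  0.03  0.02] w 0.0116 q6 -0.25
0.0013455044940117857
```

View pics/side7.png

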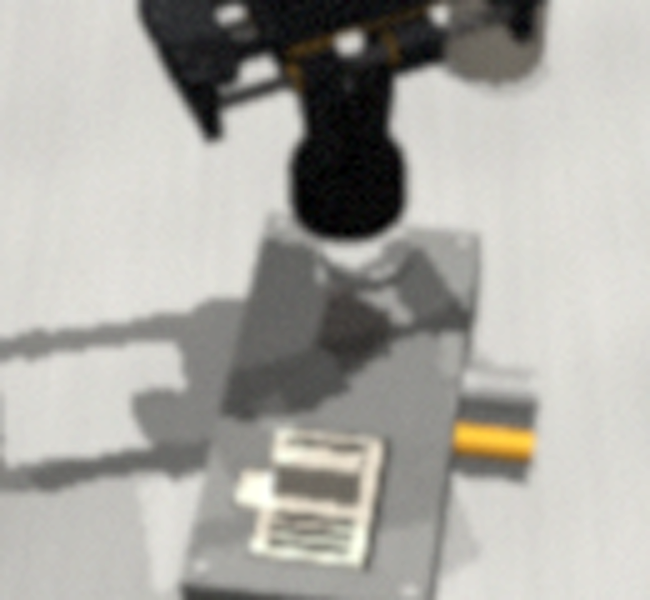

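View pics/top7.png

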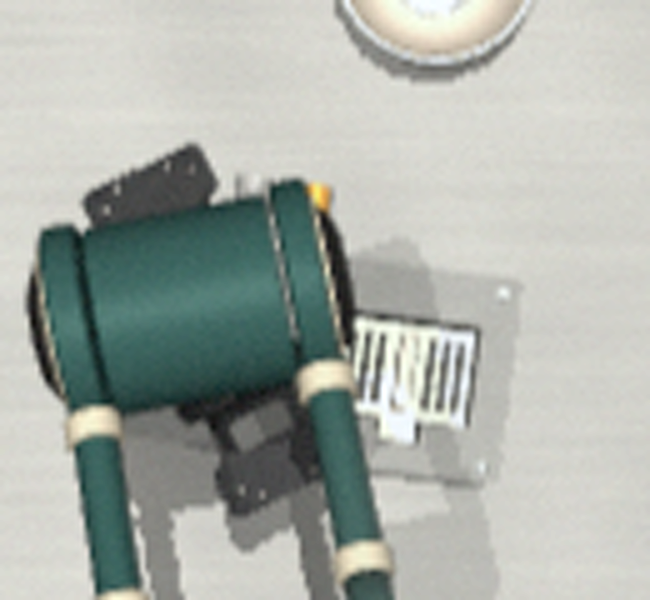

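The cap hangs upright in the gripper (skirt at crop (348,190)) and the neck is left bare at about (345,325). The tray is still seated at (315,500). One height check, then I hand in.

```bash
python3 - <<'E'
from h import *
c=np.load("side7.npy",allow_pickle=True).item();W=cloud(c)
P=np.array([W[130+y//5,200+x//5] for x in range(310,390,5) for y in range(150,240,5)]);P=P[~np.isnan(P[:,2])]
print("cap z",np.percentile(P[:,2],[0,3,50,97]).round(3))
print("col",[W[130+y//5,200+345//5].round(3).tolist() for y in(180,200,215,225,230,235)])
a=np.load("side0.npy",allow_pickle=True).item()["image"].astype(int);b=c["image"].astype(int)
for n,(x,y) in {"bowl":(360,240),"beaker":(371,314)}.items(): print(n,abs(a-b)[y-25:y+25,x-25:x+25].mean())
st();order.close_job()
E
```

```text
cap z [0.058 0.168 0.195 0.221]
col [[0.522, 0.107, 0.196], [0.522, 0.094, 0.194], [0.522, 0.089, 0.188], [0.522, 0.091, 0.179], [0.522, 0.09, 0.176], [0.522, 0.095, 0.167]]
bowl 5.839066666666667
beaker 4.740266666666667
t 37.76 p [0.521 0.123 0.18 ] yaw -65.0 F [ 0.5 -0.8 -1.2] M [-0.07  0.07 -0.01] w 0.0118 q6 -0.25
the job is handed in; nothing more can be done
```

The drip tray is seated in the recess and released. The filler cap is unscrewed and held upright and still, with its underside about 0.165 m above the bench, roughly 115 mm above the unit's top. I handed the job in at 37.8 s.

**Tray:** My first grasp slipped off the fin and shifted the tray about 5 mm. A bench probe, which pressed with about 40 N through the fingertips, showed the real tool about 23 mm higher than the reported position. With that corrected, the second grasp held. I moved the tray 2–3 mm over the recess before lowering it, and it went in without catching. After release the plate's depth readings were 0.048–0.050 m, level with the unit's top. The later pictures show it still flat and square.

**Cap:** Turning anticlockwise (seen from above), the resisting moment rose to 0.53 N m by 8°, so that was the wrong way. Clockwise it turned freely to 57° and lifted off with almost no pull.

**Checks that disagreed or were left out:**
- The two cameras differed by 2–4 mm, and their triangulated heights read about 5 mm high, so I relied on contact for heights.
- Sideways forces of up to about 6 N built up during the cap's turn and lift. They vanished once it was clear of the neck.
- The bowl and beaker showed only a small average picture difference between the first and last images. I did not compare the bottle, but no commanded path went near it.

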